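Refit the heater's control knob and hold it pressed in

TASK

The garage heater's gas control unit is back on the bench without its knob. Slide the unit (do not lift or tip it) snugly into the corner of the wooden bench stop, so that its far side and its right side both lie against the battens; then pick up the knob, turn it so that its D-shaped bore matches the flat on the spindle, push it fully home, and press knob and spindle all the way in against the spring, as one does to light the pilot. Finish while still holding the knob pressed in, and do not disturb the sanding block, the tape measure and the pliers.

Things in the scene. Friction and masses are not known exactly. Their poses are not given: they have to be found in the camera images.
- bench_stop: L-shaped stop of two wooden battens 19 mm high, screwed to the bench. Origin: on the bench, in the inner corner of the L. Back batten: x 0 to +32 mm, y -38 to +162 mm of its frame; side batten: y -38 to 0, x -115 to 0 mm (own +x roughly away from the robot, +y roughly to its left). The unit belongs in the quarter x < 0, y > 0.
- control_unit: grey steel housing of a gas control, loose, about 0.9 kg: 100 mm (own x) by 140 mm (own y) by 45 mm high. Origin: centre of the underside; own +x is its far side, -y its right side. Home, it is parallel to the bench stop's frame with its origin at x -50, y +70 mm there. The spindle stands at own (-4, -18) mm. Slides on the bench at about 2 to 8 N; its near side is plain.
- gas_union (a point): outer end of the brass gas union that sticks out 22 mm from the unit's left side (+y) at own x +28 mm, 22 mm up, radius 10 mm. The rest of the left side is plain.
- igniter (a point): top of the igniter button, fixed, on the unit's top at own (0, +44) mm: radius 12 mm, 9 mm high.
- shaft_tip (a point): centre of the upper end of the steel spindle, 23 mm above the unit's top (68 mm above the bench) when not pressed. D-section: 14 mm diameter with a flat 3.5 mm from the axis over its whole length; the end is chamfered 2 mm. Own +x points square out of the flat, own z up along the spindle.
- shaft_turn (a joint): turn of the spindle in the unit (rad, anticlockwise from above; at 0 the flat faces the unit's own +x, the start is anywhere within -0.5 to 0.5). Stiff: stays where it is, and turns only above about 0.12 N m.
- shaft_press (a joint): how far the spindle is pressed in (m): 0 free, 0.006 fully in. Spring: 4 N to begin, 10 N fully in; it springs back when let go.
- knob: black plastic control knob, loose, 45 g, standing on its open underside: round skirt 48 mm diameter, 18 mm high, and on it a grip bar 14 mm thick, 22 mm high (total 40 mm) along own x, from -21 mm to a pointed nose at +27 mm; its flanks are parallel from x -19 to +16 mm. Origin: centre of the underside.
- knob_bore (a point): mouth of the knob's bore, centre of the underside. Bore from below, 14 mm deep, D-shaped: 16.6 mm diameter, flat 4.7 mm from the axis, flared mouth. The bore's flat is on the pointer's side (own +x): the pointer must point where the spindle's flat faces. Fully home, this point is 14 mm below the spindle's tip.
- knob_pointer (a point): upper end of the pointer nose of the knob: own x +27 mm, 40 mm above the underside.
- sanding_block: brown sanding block, 60 x 97 x 28 mm, long along own y; bystander. Origin: centre of the underside.
- pliers_b: combination pliers with black grips lying flat, 72 x 168 x 14 mm, long along own y; bystander. Origin: centre of the underside.
- tape_measure: yellow tape measure, 65 x 76 x 35 mm; bystander. Origin: centre of the underside.
Mind the look-alikes: they are no part of the job. Of the things that look like the knob, the smallest one is meant.

How it is judged (in metres and radians):
On the way, in this order (a step that is already met when the one before it is completed fails the run):
1. the unit stands in the corner of the bench stop, within 5 mm of both battens and square to them (x of control_unit in the frame of bench_stop above -0.055 m and y of control_unit in the frame of bench_stop below 0.075 m and angle between the x axis of control_unit and the x axis of bench_stop, either way round below 0.06 rad), for 0.2 s.
2. the knob is fully home on the spindle, flat to flat (z of knob in the frame of shaft_tip below -0.0115 m and horizontal distance between knob and shaft_tip below 0.004 m and angle between the x axis of knob and the x axis of shaft_tip, either way round below 0.25 rad and x of knob_pointer in the frame of shaft_tip above 0 m), for 0.1 s.
At the end, for the whole second after the job is handed in: The unit stands in the corner of the stop (gaps under 5 mm, square within 0.06 rad); the knob is home on the spindle flat to flat (underside over 11.5 mm below the tip, within 4 mm of its axis); the robot holds it and keeps the spindle pressed in by over 4.5 of its 6 mm (all of step 1 and all of step 2 and value of joint shaft_press above 0.0045 m and contact force between the fingers and knob above 2 N); the arm keeps its last pose, push and grip.
It fails at once if the unit is lifted or tipped (height (world z) of control_unit above 0.012 m or angle between control_unit's own z axis and vertical above 0.12 rad).
It fails at once if a bystander is disturbed (distance of any of sanding_block, pliers_b, tape_measure from where it was at the start of the episode above 0.03 m).
It also fails if it takes over 72 s, if anything falls off the work surface, if the arm or the gripper's body presses on something with over 40 N, if the wrist force passes 120 N, or if a joint passes its speed limit or range.

ROBOT

A 6-joint arm with a two-finger parallel gripper is mounted at the origin on a cart in front of the work surface, level with it; the furniture and walls round the work are solid. World frame = base frame: x ahead of the robot, y to its left, z up, the work surface at z = 0. Lengths are in m, angles in degrees, forces in N, time in s.
With the tool pointing down it reaches from about 0.4 to 0.825 m from the base axis. Payload 7 kg.
Tool frame: the origin (TCP) lies at the very end of the fingers, on their centre line; the grasp point (between the pads) lies 19 mm behind it; z points along the fingers, y is the line along which they close (so a half turn about z gives the same grasp; the last joint's range is limited). The gripper opens to 88 mm and grips with 3 to 60 N. Pads are 19 mm wide; open, the fingers measure 130 mm over their backs; the gripper's body (78 mm by 193 mm) begins 47 mm behind the grasp point.
Start: joints at [88.069, 20.546, 0.682, 0, -70.136, -16.507], TCP at [0.213, 0.64, 0.227] pointing down, gripper open.
Joint ranges: [-176.03, 176.03], [-82.01, 121.73], [-58.28, 71.71], [-173.87, 95.51], [-174.79, -0.11], [-173.66, 173.66]. Speed limits (degrees/s): [136.94, 136.94, 172.46, 180, 180, 180].

INTERFACE

Orientations are given as [roll, pitch, yaw] about the fixed x, y, z axes, in that order (R = Rz(yaw) Ry(pitch) Rx(roll)).
In Python, from plant import get_obs, snapshot, camera_params, close_job, boxes_of, cut_out, landmark_of gives the robot as it stands.
- The arm moves only by the shell command python3 -m inch 'ROWS' [OPENING]. ROWS is text: rows parted by semicolons, each of 6 numbers parted by spaces: the shift along the tool's x, y, z in units of 30 cm (1.0 is 30 cm), then the turn, a rotation vector about the tool's x, y, z in units of pi rad (1.0 is pi rad). A call has 1 to 10 rows; each row is the pose to reach, as a shift and turn from the pose commanded when the call began, along the tool's axes at that moment, turning the shorter way round; what a row does not reach only later rows make up. A row lasts 1/12 s, in which the tool goes at most 41.7 mm and 7.16 degrees, less where a joint would pass 70% of its speed; a pose out of reach is approached as far as the arm can. A call with a number of a shift or a turn outside -1 to 1 is refused whole. A call with a gripper value outside its range is refused whole. OPENING is the closure, from -1 (fully open) to 1 (shut), set as the call begins (- or left out, the last holds). The fingers move at their own pace and stop on an object; the grip force is fixed at half the most. Time passes only in rows, so rows that repeat a pose let the fingers close. It gives the time, the measured TCP pose, the force, the opening and the grip force at its end, in the units of the state.
- get_obs(): the state, without advancing time (a new reading comes with each control period).
- snapshot(name): name is "scene" or "top" or "wrist"; returns the picture (400x640x3 uint8, red, green, blue); there is no depth.
- camera_params(name): a dict with "mtx" (3x3 intrinsics, pixels), "rvec" (rotation vector, rad) and "tvec" (3), from world to camera coordinates, as OpenCV has them. Camera axes: x right, y down, z forward; pixel columns grow to the right and rows downward; lengths in m; the calibration is good to about 2 mm. A picture is of the moment at which its call begins: read the wrist's pose just before it. camera_params takes no time and is no camera call; for the wrist camera it gives the pose at the moment of the call.
- close_job(): hands the job in; it is judged then, once.
Trained networks look in the newest picture that a camera, given by its name, has taken for a name from the list of things; names that differ only in an ending like _2 or _b are one class to them, and where a whole thing is asked for, a point or a joint stands for the part that bears it (a point fixed in the world has none). Each returns a list of dicts, best first, with "p" (0 to 1); they miss things now and then, are a little off and sometimes report something else, mostly with a low value. They report only what shows in the picture. A call takes as long as a camera call. They do not tell look-alikes from the thing itself.
- boxes_of(camera, thing): "rect" ([left, top, width, height] in pixels, round what is visible of it).
- cut_out(camera, thing): "pixels" (400x640 bool, what is visible of it) and "rect" ([left, top, width, height] in pixels, round what is visible of it).
- landmark_of(camera, thing): "uv" ([column, row] in pixels: a listed point, or the origin of a listed thing).
The state is a dict: "clock": time; "joint_pos": joint angles; "qvel": joint speeds; "tau": joint torques, N m; "tool_pos": TCP position; "orientation": TCP orientation; "force": force on the tool from outside, world axes, zero at the start; "moment": the same for the moment, N m; "opening": finger opening in m; "gripper_force": force on a finger pad.
Only numpy, scipy, OpenCV 4.12 (cv2) and the standard library are available. Lean on these libraries where they do the work, as an engineer would, in place of code of your own. Each camera call takes 0.05 s, during which the arm holds its last target. There are 200 camera calls.

## Working session

There is one attempt and no reset: what is moved stays moved. The work goes in short steps, Python scripts to look and compute and a shell command to move; the robot and the scene stay as the last step left them, time stands still between calls to the robot, and variables do not carry over. Pictures are saved under pics/ and viewed, at most 13 in all, crops included, and the job is handed in when it is done.

```bash
ls; mkdir -p pics
cat > h.py <<'E'
import numpy as np, cv2
from plant import *
from scipy.spatial.transform import Rotation as R
def cam(n):
    c=camera_params(n); K=np.array(c["mtx"]); r=cv2.Rodrigues(np.array(c["rvec"],float))[0]; t=np.array(c["tvec"],float).ravel()
    return K,r,t
def back(n,uv,z):
    K,r,t=cam(n); d=r.T@np.linalg.inv(K)@np.array([uv[0],uv[1],1.]); o=-r.T@t
    return o+d*(z-o[2])/d[2]
def proj(n,P):
    K,r,t=cam(n); p=(r@np.atleast_2d(P).T).T+t; p=(K@p.T).T; return p[:,:2]/p[:,2:]
def save(n,f,im=None):
    im=snapshot(n) if im is None else im; cv2.imwrite('pics/'+f,im[:,:,::-1]); return im
def tool():
    o=get_obs(); return np.array(o["tool_pos"]),R.from_euler('xyz',o["orientation"],degrees=True)
def shift(dw):
    p,q=tool(); return q.inv().apply(dw)/0.3
E
python3 - <<'E'
from h import *
a=save("scene","s0.png");b=save("top","t0.png")
for n in ("scene","top"):
    print(n,np.round(-cam(n)[1].T@cam(n)[2],3))
    for t,z in [("bench_stop",0),("control_unit",0),("gas_union",.022),("igniter",.054),("shaft_tip",.068),("knob",0),("knob_pointer",.04),("sanding_block",0),("pliers_b",0),("tape_measure",0)]:
        for d in landmark_of(n,t)[:5]: print(t,np.round(d["uv"],1),round(d["p"],2),np.round(back(n,d["uv"],z)[:2],4))
print(get_obs())
E
```

```text
pics
scene [ 0.206 -0.564  0.914]
bench_stop [385.  246.9] 0.82 [ 0.6549 -0.1417]
control_unit [315.8 238.8] 0.81 [ 0.5116 -0.0287]
gas_union [304.4 207.8] 0.82 [0.5284 0.0626]
igniter [300.9 214.8] 0.82 [0.4977 0.0244]
shaft_tip [313.9 226.2] 0.49 [ 0.5038 -0.0332]
knob [308.6 179.3] 0.89 [0.5997 0.1662]
knob [273.9 165.2] 0.73 [0.5366 0.2706]
knob [226.3 140.6] 0.68 [0.4529 0.4473]
knob_pointer [294.9 161.7] 0.77 [0.582  0.2156]
knob_pointer [223.5 117.4] 0.73 [0.4768 0.5111]
knob_pointer [276.3 151.1] 0.47 [0.5547 0.2834]
sanding_block [420.9 323.1] 0.83 [ 0.6034 -0.3516]
pliers_b [306.3 138.9] 0.73 [0.6801 0.3238]
tape_measure [340.1 357. ] 0.63 [ 0.402  -0.3235]
top [0.289 0.027 1.487]
bench_stop [370.6 165.2] 0.8 [ 0.6625 -0.1367]
bench_stop [428.2 183.4] 0.6 [ 0.5949 -0.3315]
gas_union [310.  204.2] 0.8 [0.526  0.0737]
igniter [327.2 208.1] 0.71 [0.5069 0.0164]
knob [283.1 188.5] 0.81 [0.5857 0.1661]
knob [251.9 205.7] 0.65 [0.5277 0.2728]
knob [205.1 229.2] 0.51 [0.4498 0.4307]
knob_pointer [188.6 227.8] 0.77 [0.451  0.4746]
knob_pointer [270.9 193.6] 0.53 [0.5611 0.2032]
kno
[... 162 characters left out ...]
.5] 0.86 [ 0.403  -0.3183]
{'clock': 1.1, 'joint_pos': array([ 8.80713428e+01,  2.05471972e+01,  6.82754172e-01, -1.52949219e-03,
       -7.01362865e+01, -1.65070578e+01]), 'qvel': array([ 0.05502982,  0.12090916,  0.03108951, -0.03200136,  0.02575201,
       -0.04395665]), 'tau': array([-7.70633255e-05, -5.82403672e+01,  2.93295121e+01,  7.00224638e+00,
        1.24948411e-02, -3.26660154e-05]), 'tool_pos': array([0.21346199, 0.64033641, 0.22655303]), 'orientation': array([ 1.79998892e+02,  1.17192562e-03, -1.84362348e+01]), 'force': array([ 0.60700494, -0.31533679, -0.12181791]), 'moment': array([-0.02355325, -0.01228345, -0.00220505]), 'gripper_force': 0.0, 'opening': 0.08760961009768821}
```

```bash
python3 -c "
import cv2;import numpy as np
a=cv2.imread('pics/t0.png');cv2.imwrite('pics/t0b.png',cv2.resize(a,(800,500)))"
```

```text
(no output)
```

View pics/t0b.png

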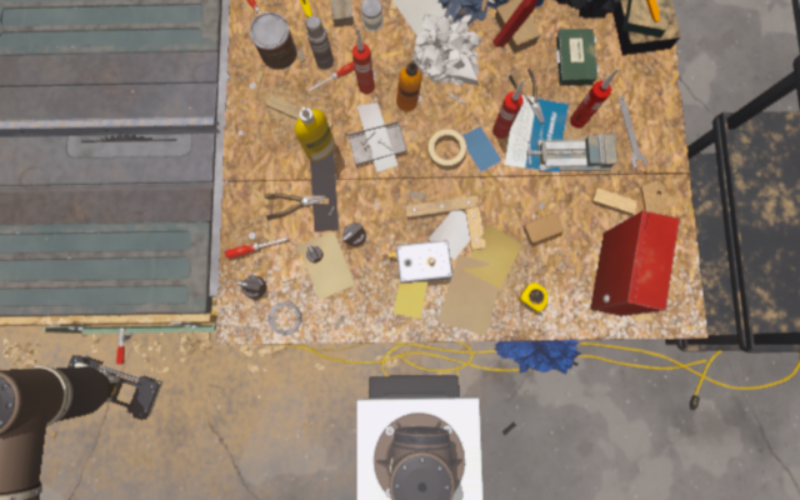

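View pics/s0.png

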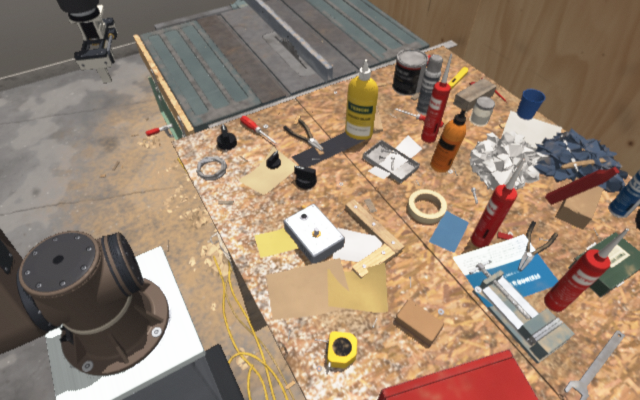

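The top view shows the unit at about (339,210) and the stop behind it to the right. There are three knobs, at (283,188), (252,206) and (205,229), and the middle one looks smallest. I'll move closer to check.

```bash
python3 -m inch '0.93 0.68 -0.33 0 0 0;0.93 0.68 -0.33 0 0 0;0.93 0.68 -0.33 0 0 0;0.93 0.68 -0.33 0 0 0;0.93 0.68 -0.33 0 0 0;0.93 0.68 -0.33 0 0 0;0.93 0.68 -0.33 0 0 0;0.93 0.68 -0.33 0 0 0;0.93 0.68 -0.33 0 0 0;0.93 0.68 -0.33 0 0 0'
python3 - <<'E'
from h import *
K,r,t=cam("wrist"); p,q=tool(); o=-r.T@t
print(p,q.as_euler('xyz',degrees=True)); print("cam in tool",q.inv().apply(o-p),"\n",(r@q.as_matrix()).round(2)); print(K.round(0))
save("wrist","w1.png")
for t,z in [("knob",0),("knob_pointer",.04)]:
    for d in landmark_of("wrist",t): print(t,np.round(d["uv"],1),round(d["p"],2),np.round(back("wrist",d["uv"],z)[:2],4))
for d in boxes_of("wrist","knob"): print(np.round(d["rect"]),round(d["p"],2))
E
```

```text
clock: 1.93
tool_pos: [0.4161, 0.3555, 0.3282]
orientation: [-179.8, -0.1, -18.6]
force: [-0.8, 0.6, 0.9]
opening: 0.0878
gripper_force: 0.0
[0.4161371  0.35551009 0.32821492] [-1.79818460e+02 -1.03368989e-01 -1.86226250e+01]
cam in tool [ 0.07883891 -0.00117403 -0.15769793] 
 [[-0.    1.    0.  ]
 [-0.96 -0.   -0.29]
 [-0.29 -0.    0.96]]
[[328.   0. 318.]
 [  0. 328. 197.]
 [  0.   0.   1.]]
knob [261.5 151.6] 0.9 [0.4434 0.4387]
knob [345.8  48.7] 0.73 [0.5374 0.279 ]
knob_pointer [231.8 152.2] 0.79 [0.4585 0.4688]
[331.  29.  33.  44.] 0.88
[402.   1.  24.   7.] 0.69
[230. 131.  55.  40.] 0.62
```

View pics/w1.png

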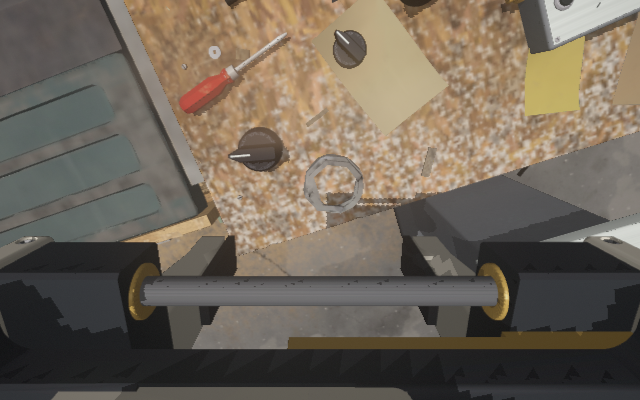

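The middle knob at (346,49) is the small one, about 48 mm across and near (0.537, 0.279). Next I'll go over the unit.

```bash
python3 -m inch '0.33 1 0 0 0 0;0.33 1 0 0 0 0;0.33 1 0 0 0 0;0.33 1 0 0 0 0;0.33 1 0 0 0 0;0.33 1 0 0 0 0;0.33 1 0 0 0 0;0.33 1 0 0 0 0;0.33 1 0 0 0 0'
python3 - <<'E'
from h import *
p,q=tool(); print(p)
save("wrist","w2.png")
for t,z in [("bench_stop",0),("control_unit",0),("gas_union",.022),("igniter",.054),("shaft_tip",.068),("knob",0),("knob_pointer",.04)]:
    for d in landmark_of("wrist",t): print(t,np.round(d["uv"],1),round(d["p"],2),np.round(back("wrist",d["uv"],z)[:2],4))
for d in cut_out("wrist","control_unit")[:1]: np.save("cu.npy",d["pixels"]);print(d["rect"])
for d in boxes_of("wrist","knob"): print(np.round(d["rect"]),round(d["p"],2))
E
```

```text
clock: 2.88
tool_pos: [0.4119, 0.0402, 0.3255]
orientation: [180.0, 0.0, -18.5]
force: [-1.1, 0.8, -0.0]
opening: 0.088
gripper_force: 0.0
[0.41194626 0.04017828 0.32551828]
bench_stop [341.   72.3] 0.53 [ 0.5091 -0.0211]
control_unit [340.6  67.9] 0.87 [ 0.5148 -0.0216]
gas_union [267.1  82. ] 0.71 [0.5277 0.0785]
igniter [314.2  83. ] 0.67 [0.5055 0.0197]
shaft_tip [363.4  65.6] 0.56 [ 0.5051 -0.0414]
knob [137.3 120.5] 0.95 [0.5395 0.2772]
knob [188.6  58.5] 0.68 [0.5916 0.1722]
knob [ 72.3 213.5] 0.64 [0.4439 0.4399]
knob_pointer [102.9 109.8] 0.97 [0.5617 0.2921]
knob_pointer [ 21.4 223.3] 0.81 [0.4576 0.4827]
knob_pointer [158.1  82.9] 0.72 [0.569  0.2087]
[267.6, 4.2, 139.3, 125.6]
[ 19. 191.  74.  39.] 0.74
[103. 104.  49.  40.] 0.66
[161.  31.  52.  55.] 0.62
[270.   3. 135. 127.] 0.52
```

View pics/w2.png

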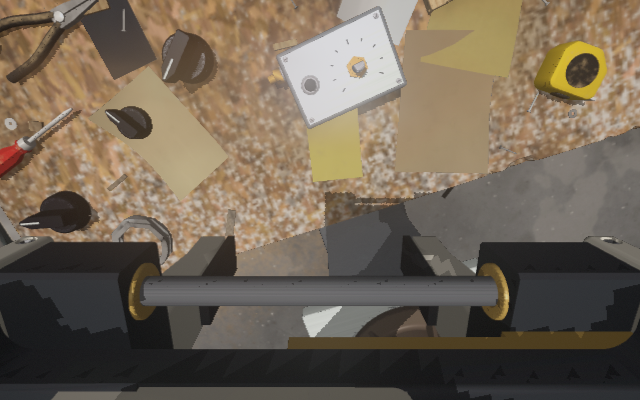

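The unit's top corners are at about (377,8), (404,80), (310,127) and (279,53), and the spindle is at (358,66). The stop is out of frame, so I'll move forward.

```bash
python3 -m inch '0.43 0.24 -0.17 0 0 0;0.43 0.24 -0.17 0 0 0;0.43 0.24 -0.17 0 0 0;0.43 0.24 -0.17 0 0 0;0.43 0.24 -0.17 0 0 0;0.43 0.24 -0.17 0 0 0'
python3 - <<'E'
from h import *
p,q=tool(); print(p)
im=save("wrist","w3.png")
for t,z in [("bench_stop",0),("control_unit",0),("gas_union",.022),("igniter",.054),("shaft_tip",.068)]:
    for d in landmark_of("wrist",t): print(t,np.round(d["uv"],1),round(d["p"],2),np.round(back("wrist",d["uv"],z)[:2],4))
m=[]
for t in("control_unit","bench_stop"):
  for d in cut_out("wrist",t)[:2]:
    px=d["pixels"]; m.append(px); c=max(cv2.findContours(px.astype(np.uint8),0,2)[0],key=cv2.contourArea)
    pts=cv2.approxPolyDP(c,5,True)[:,0]
    print(t,d["p"],px.sum()); 
    for a in pts: print(a, back("wrist",a,.045 if t[0]=='c' else .019)[:2].round(4))
c=im[:260,160:560]; cv2.imwrite("pics/w3c.png",cv2.resize(c,(800,520),interpolation=cv2.INTER_CUBIC)[:,:,::-1])
E
```

```text
clock: 3.88
tool_pos: [0.5132, -0.0672, 0.3759]
orientation: [180.0, 0.1, -18.6]
force: [0.2, -0.5, 0.2]
opening: 0.0877
gripper_force: 0.0
[ 0.51322501 -0.06722646  0.37588367]
bench_stop [336.2  40.9] 0.79 [ 0.6543 -0.1403]
control_unit [293.9 155.5] 0.73 [ 0.5127 -0.0226]
control_unit [484.7  34.6] 0.67 [ 0.5931 -0.3508]
control_unit [126.7 195.7] 0.58 [0.5378 0.2702]
control_unit [ 47.9 123.3] 0.41 [0.6853 0.3318]
gas_union [233.2 169.8] 0.97 [0.5248 0.0742]
gas_union [333.2  43.1] 0.29 [ 0.6504 -0.1328]
igniter [269.  177.4] 0.92 [0.501  0.0176]
igniter [231.5 171.5] 0.38 [0.5271 0.0675]
shaft_tip [295.2 157.9] 0.48 [ 0.5186 -0.0315]
shaft_tip [306.4 165.4] 0.39 [ 0.5032 -0.0431]
```

View pics/w3c.png

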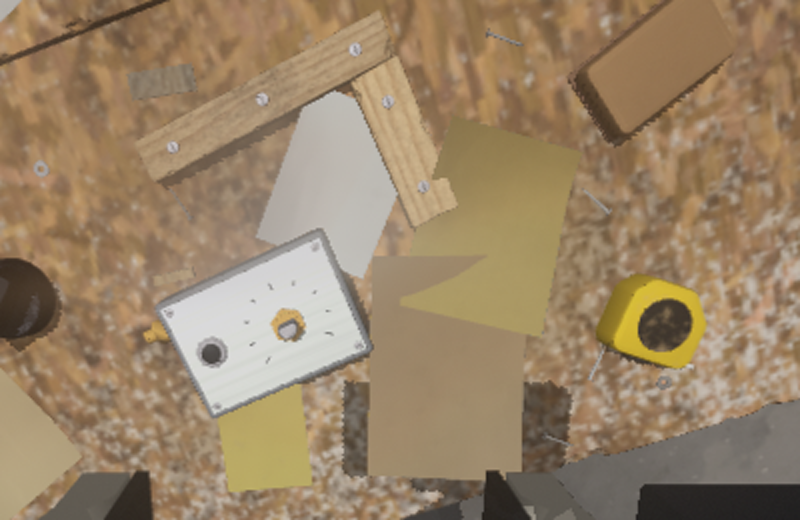

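In this crop (2x, offset 160,0) the unit's corners are (158,305), (322,230), (371,350) and (213,416). The stop's inner edges run (162,184)–(354,84)–(414,226), and the way between is clear apart from flat paper.

Run:
```python
from h import *
b=lambda u,v,z: back("wrist",(160+u/2-.25,v/2-.25),z)[:2]
FL,FR,NR,NL=[b(*c,.045) for c in [(158,305),(322,230),(371,350),(213,416)]]
print("corners",FL,FR,NR,NL, "lens",[np.linalg.norm(a) for a in(FL-FR,NL-NR,FL-NL,FR-NR)])
C=(FL+FR+NR+NL)/4; ex=(FL+FR-NR-NL); ey=(FL+NL-FR-NR)
a1=np.arctan2(ex[1],ex[0]); a2=np.arctan2(-ey[0],ey[1]); print("unit",C,np.degrees([a1,a2]))
A,O,B=[b(*c,.019) for c in [(162,184),(354,84),(414,226)]]
y=A-O; x=O-B; print("stop O",O,"ang",np.degrees([np.arctan2(-y[0],y[1]),np.arctan2(x[1],x[0])]),np.linalg.norm(y),np.linalg.norm(x))
th=np.mean([np.arctan2(-y[0],y[1]),np.arctan2(x[1],x[0])]); Rm=np.array([[np.cos(th),-np.sin(th)],[np.sin(th),np.cos(th)]])
print("unit in stop",Rm.T@(C-O),"home",O+Rm@[-.05,.07])
for c in [(290,322)]: print("spindle px",b(*c,.068))
```

```text
corners [0.55018452 0.04868134] [ 0.56324847 -0.08500714] [ 0.46685011 -0.09261082] [0.4551794  0.04109594] lens [np.float64(0.13432526569266873), np.float64(0.134215137492519), np.float64(0.09530745756573061), np.float64(0.09669776915986177)]
unit [ 0.50886562 -0.02196017] [4.53727569 5.28494916]
stop O [ 0.65149003 -0.13852385] ang [7.23676686 7.17138848] 0.15821567465837882 0.10966943443397223
unit in stop [-0.12688096  0.13352914] home [ 0.59310647 -0.07534664]
spindle px [ 0.5105904  -0.04323226]
```

```bash
python3 -m inch '-0.296 -0.025 0.85 0 0 -0.1433;-0.296 -0.025 0.85 0 0 -0.1433;-0.296 -0.025 0.85 0 0 -0.1433;-0.296 -0.025 0.85 0 0 -0.1433;-0.296 -0.025 0.85 0 0 -0.1433;-0.296 -0.025 0.85 0 0 -0.1433;-0.296 -0.025 0.85 0 0 -0.1433;-0.296 -0.025 0.85 0 0 -0.1433'
python3 -c "
from h import *
print(tool()[0],cam('wrist')[1][0]); d=np.array([.4314,-.0318,.018])-tool()[0]; print(shift(d), get_obs()['joint_pos'])
"
```

```text
clock: 4.95
tool_pos: [0.4261, -0.0316, 0.118]
orientation: [180.0, 0.4, 7.4]
force: [-1.3, -0.3, 0.2]
opening: 0.0879
gripper_force: 0.0
[ 0.42614338 -0.03164593  0.118015  ] [ 1.28057233e-01 -9.91766668e-01  4.70593425e-04]
[0.01970206 0.00252301 0.33325246] [ 22.35678031   3.26027054 -37.57775895  -0.08744711 -49.56971491
  75.08555459]
```

```bash
python3 -m inch '0.02 0 0.12 0 0 0;0.02 0 0.24 0 0 0;0.02 0 0.333 0 0 0;0.04 0 0.333 0 0 0;0.07 0 0.333 0 0 0;0.1 0 0.333 0 0 0;0.13 0 0.333 0 0 0;0.16 0 0.333 0 0 0;0.19 0 0.333 0 0 0;0.21 0 0.333 0 0 0'
python3 -m inch '0.03 0 0 0 0 0;0.05 0 0 0 0 0;0.07 0 0 0 0 0;0.085 0 0 0 0 0;0.1 0 0 0 0 0;0.1 0 0 0 0 0'
```

```text
clock: 5.78
tool_pos: [0.4944, -0.0231, 0.0232]
orientation: [-180.0, -0.1, 7.4]
force: [-5.4, -0.5, 3.4]
opening: 0.0878
gripper_force: 2.9
clock: 6.28
tool_pos: [0.524, -0.0193, 0.0229]
orientation: [180.0, -0.1, 7.4]
force: [-5.3, -1.3, 2.9]
opening: 0.0876
gripper_force: 2.4
```

```bash
python3 -m inch '0.01 0 0 0 0 0;0.017 0 0 0 0 0;0.023 0 0 0 0 0;0.023 0 0 0 0 0'; python3 -m inch '0.01 0 0 0 0 0;0.02 0 0 0 0 0;0.02 0 0 0 0 0;0.02 0 0 0 0 0'
```

```text
clock: 6.62
tool_pos: [0.5272, -0.0192, 0.0223]
orientation: [180.0, 0.2, 7.3]
force: [-13.7, -0.5, 9.5]
opening: 0.0876
gripper_force: 6.6
clock: 6.95
tool_pos: [0.5273, -0.0197, 0.0213]
orientation: [179.9, 0.8, 7.3]
force: [-29.1, 1.9, 19.7]
opening: 0.0875
gripper_force: 14.3
```

```bash
python3 -m inch '-0.06 0 0 0 0 0;-0.06 0 -0.13 0 0 0;-0.06 0 -0.26 0 0 0;0 -0.1 -0.3 0 0 0;0.1 -0.2 -0.3 0 0 0;0.15 -0.3 -0.3 0 0 0;0.15 -0.36 -0.3 0 0 0;0.15 -0.36 -0.3 0 0 0;0.15 -0.36 -0.3 0 0 0' 1
python3 - <<'E'
from h import *
O=np.array([.6515,-.1385]);th=np.radians(7.2);Rm=np.array([[np.cos(th),-np.sin(th)],[np.sin(th),np.cos(th)]])
p,q=tool();print("tcp in stop",Rm.T@(p[:2]-O))
save("wrist","w4.png")
for n in("wrist","top"):
  if n=="top": snapshot(n)
  for t,z in [("gas_union",.022),("igniter",.054),("control_unit",0)]:
    for d in landmark_of(n,t)[:1]: print(n,t,np.round(d["uv"],1),round(d["p"],2),Rm.T@(back(n,d["uv"],z)[:2]-O))
E
```

```text
clock: 7.7
tool_pos: [0.568, 0.0969, 0.113]
orientation: [-179.9, -0.2, 7.5]
force: [0.5, 0.7, 0.1]
opening: 0.0335
gripper_force: 0.0
tcp in stop [-0.05332184  0.24400961]
wrist gas_union [342.3 160.5] 0.72 [-0.02110789  0.22536486]
wrist igniter [416.1 205.3] 0.64 [-0.04684131  0.17539791]
wrist control_unit [449.1 187.5] 0.7 [-0.0488506   0.13154102]
top gas_union [305.6 181. ] 0.94 [-0.01686567  0.23011879]
top igniter [324.9 186. ] 0.8 [-0.04976891  0.1687372 ]
top control_unit [331.5 185.2] 0.64 [-0.03933977  0.14435306]
```

View pics/w4.png

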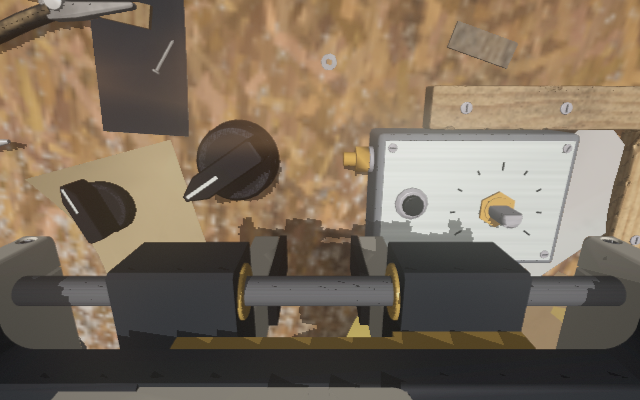

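The unit is now flush with the back batten, with the union at (357,158) and the knobs clear of the fingers. I'll descend and push it right.

```bash
python3 -m inch '-0.02 0 0.13 0 0 0;-0.02 0 0.26 0 0 0;-0.02 0 0.31 0 0 0;-0.02 0.03 0.31 0 0 0;-0.02 0.06 0.31 0 0 0;-0.02 0.09 0.31 0 0 0;-0.02 0.12 0.31 0 0 0;-0.02 0.15 0.31 0 0 0;-0.02 0.18 0.31 0 0 0;-0.02 0.2 0.31 0 0 0'
python3 -m inch '0 0.02 0 0 0 0;0 0.04 0 0 0 0;0 0.05 0 0 0 0;0 0.06 0 0 0 0;0 0.06 0 0 0 0'
python3 -c "
from h import *
O=np.array([.6515,-.1385]);th=np.radians(7.2);Rm=np.array([[np.cos(th),-np.sin(th)],[np.sin(th),np.cos(th)]])
p,q=tool();print('tcp in stop',Rm.T@(p[:2]-O))"
```

```text
clock: 8.93
tool_pos: [0.569, 0.0342, 0.0198]
orientation: [-180.0, -0.1, 7.3]
force: [-2.2, 7.0, 2.5]
opening: 0.0003
gripper_force: 3.5
clock: 9.35
tool_pos: [0.5712, 0.0166, 0.0197]
orientation: [-180.0, -0.1, 7.3]
force: [-0.0, 3.0, 2.3]
opening: 0.0005
gripper_force: 1.6
tcp in stop [-0.06023243  0.16392179]
```

```bash
python3 -m inch '0 0.01 0 0 0 0;0 0.017 0 0 0 0;0 0.023 0 0 0 0;0 0.023 0 0 0 0';python3 -m inch '0 0.01 0 0 0 0;0 0.02 0 0 0 0;0 0.02 0 0 0 0;0 0.02 0 0 0 0'
python3 -c "
from h import *
O=np.array([.6515,-.1385]);th=np.radians(7.2);Rm=np.array([[np.cos(th),-np.sin(th)],[np.sin(th),np.cos(th)]])
p,q=tool();print('tcp in stop',Rm.T@(p[:2]-O))"
```

```text
clock: 9.68
tool_pos: [0.572, 0.0104, 0.0197]
orientation: [-180.0, -0.1, 7.4]
force: [-1.2, 6.7, 3.9]
opening: 0.0003
gripper_force: 3.2
clock: 10.02
tool_pos: [0.5725, 0.008, 0.0199]
orientation: [-179.8, -0.2, 7.4]
force: [-10.3, 27.9, 9.7]
opening: 0.0003
gripper_force: 18.6
tcp in stop [-0.06006897  0.15521269]
```

```bash
python3 -m inch '0 -0.05 0 0 0 0;0 -0.05 -0.1 0 0 0;0 -0.05 -0.2 0 0 0;-0.03 0.05 -0.33 0 0 0;-0.03 0.15 -0.45 0 0 0;-0.03 0.25 -0.58 0 0 0;-0.03 0.25 -0.6 0 0 0;-0.03 0.25 -0.6 0 0 0;-0.03 0.25 -0.6 0 0 0' -1
python3 - <<'E'
from h import *
print(tool()[0])
im=save("wrist","w5.png")
for t,z in [("gas_union",.022),("igniter",.054),("shaft_tip",.068),("bench_stop",0),("control_unit",0)]:
    for d in landmark_of("wrist",t)[:2]: print(t,np.round(d["uv"],1),round(d["p"],2),back("wrist",d["uv"],z)[:2].round(4))
c=im[60:240,150:470]; cv2.imwrite("pics/w5c.png",cv2.resize(c,(800,450),interpolation=cv2.INTER_CUBIC)[:,:,::-1])
E
```

```text
clock: 10.77
tool_pos: [0.5733, -0.0728, 0.2007]
orientation: [180.0, -0.2, 7.2]
force: [-0.6, -0.2, -1.3]
opening: 0.0548
gripper_force: 0.0
[ 0.57328019 -0.0727693   0.2007016 ]
gas_union [232.7 131.4] 0.81 [0.607  0.0204]
igniter [281.2 158.3] 0.66 [ 0.5921 -0.0331]
shaft_tip [346.7 166.1] 0.57 [ 0.5953 -0.0926]
bench_stop [391.  104.7] 0.61 [ 0.6525 -0.136 ]
control_unit [325.8 149.3] 0.74 [ 0.5978 -0.0748]
```

View pics/w5.png

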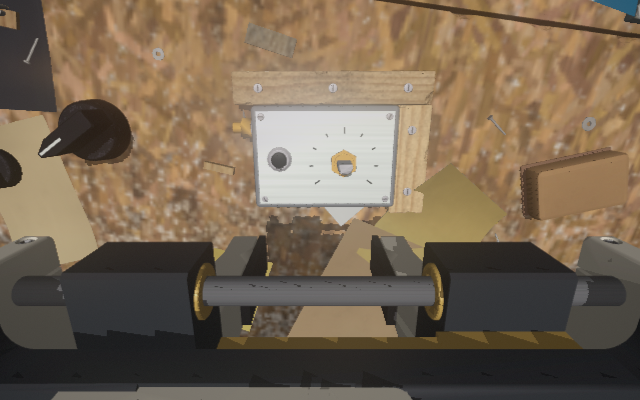

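The unit sits snugly in the corner with both edges against the battens. I'll go lower to read the spindle's flat, which is at (346,167).

```bash
python3 -m inch '0 0.067 0.1 0 0 0;0 0.067 0.2 0 0 0;0 0.067 0.3 0 0 0;0 0.067 0.3 0 0 0;0 0.067 0.3 0 0 0'
python3 - <<'E'
from h import *
print(tool()[0])
im=save("wrist","w6.png")
for t,z in [("igniter",.054),("shaft_tip",.068)]:
    for d in landmark_of("wrist",t)[:2]: print(t,np.round(d["uv"],1),round(d["p"],2),back("wrist",d["uv"],z)[:2].round(4))
u,v=proj("wrist",[[.594,-.0932,.068]])[0];u,v=int(u),int(v);print(u,v)
u0,v0=u-40,v-30
c=im[v0:v0+60,u0:u0+80]; cv2.imwrite("pics/w6c.png",cv2.resize(c,(800,600),interpolation=cv2.INTER_CUBIC)[:,:,::-1]); print(u0,v0)
E
```

```text
clock: 11.48
tool_pos: [0.5741, -0.0912, 0.1073]
orientation: [180.0, 0.3, 7.4]
force: [-0.1, 0.1, 1.7]
opening: 0.0876
gripper_force: 0.0
[ 0.57408253 -0.09120487  0.10728364]
igniter [237.2 181.2] 0.67 [ 0.5945 -0.0326]
shaft_tip [328.7 195.2] 0.81 [ 0.5969 -0.0939]
327 199
287 169
```

View pics/w6c.png

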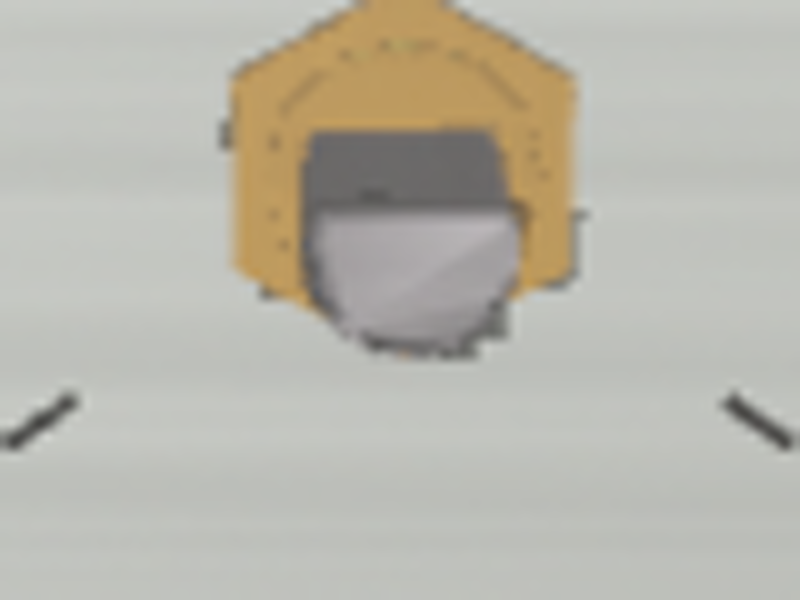

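```bash
python3 - <<'E'
from h import *
f=lambda x,y:(287+(x+.5)/10-.5,169+(y+.5)/10-.5)
a,b=[back("wrist",f(*c),.067)[:2] for c in((320,212),(522,206))]
d=a-b; ang=np.arctan2(-d[0],d[1]); n=np.array([np.cos(ang),np.sin(ang)]); print(np.linalg.norm(d),np.degrees(ang),"axis",(a+b)/2-.0035*n)
a,b=[back("wrist",f(*c),.045)[:2] for c in((234,172),(577,172))]; print("hex mid",(a+b)/2)
E
python3 -m inch '0 -0.1 -0.14 0 0 0;-0.01 -0.24 -0.28 0 0 -0.03;-0.01 -0.37 -0.3 0 0 -0.06;-0.01 -0.5 -0.3 0 0 -0.1;-0.02 -0.63 -0.3 0 0 -0.13;-0.02 -0.76 -0.3 0 0 -0.15;-0.02 -0.89 -0.3 0 0 -0.15;-0.02 -1 -0.3 0 0 -0.15;-0.02 -1 -0.3 0 0 -0.15'
python3 - <<'E'
from h import *
print(tool()[0],get_obs()["joint_pos"].round(1))
im=save("wrist","w7.png")
for t,z in [("knob",0),("knob_bore",0),("knob_pointer",.04)]:
    for d in landmark_of("wrist",t)[:3]: print(t,np.round(d["uv"],1),round(d["p"],2),back("wrist",d["uv"],z)[:2].round(4))
E
```

```text
0.012872084953060199 9.145902515976418 axis [ 0.59695078 -0.09395944]
hex mid [ 0.59701192 -0.09345046]
clock: 12.38
tool_pos: [0.531, 0.2119, 0.2012]
orientation: [-180.0, -0.3, 34.6]
force: [-0.1, -1.1, 0.9]
opening: 0.0878
gripper_force: 0.0
[0.531001   0.21194366 0.20116325] [ 41.4  11.8 -15.    0.  -63.   83.3]
knob [100.3 117.2] 0.77 [0.4486 0.4334]
knob [272.5 132.7] 0.63 [0.5387 0.2738]
knob [383.4 152.1] 0.63 [0.5898 0.1625]
knob_bore [386.6 154. ] 0.9 [0.59   0.1568]
knob_bore [102.2 116. ] 0.84 [0.4514 0.4307]
knob_bore [278.2 136.2] 0.57 [0.5391 0.2653]
knob_pointer [34.5 87.3] 0.94 [0.4567 0.4715]
knob_pointer [354.7 164.1] 0.88 [0.5651 0.1862]
knob_pointer [271.7 111.3] 0.82 [0.5617 0.2802]
```

```bash
python3 -m inch '0.08 -0.17 0.14 0 0 0;0.08 -0.17 0.2 0 0 0;0.08 -0.17 0.2 0 0 0;0.08 -0.17 0.2 0 0 0;0.08 -0.17 0.2 0 0 0'
python3 - <<'E'
from h import *
print(tool()[0])
im=save("wrist","w8.png")
for t,z in [("knob",0),("knob_bore",0),("knob_pointer",.04)]:
    for d in landmark_of("wrist",t)[:3]: print(t,np.round(d["uv"],1),round(d["p"],2),back("wrist",d["uv"],z)[:2].round(4))
u,v=proj("wrist",[[.541,.276,.02]])[0];u0,v0=max(int(u)-80,0),max(int(v)-60,0);print(u0,v0)
c=im[v0:v0+120,u0:u0+160]; cv2.imwrite("pics/w8c.png",cv2.resize(c,None,fx=5,fy=5,interpolation=cv2.INTER_CUBIC)[:,:,::-1])
E
```

```text
clock: 13.0
tool_pos: [0.5226, 0.2602, 0.1395]
orientation: [180.0, -0.0, 34.3]
force: [-0.1, 0.3, 1.1]
opening: 0.0873
gripper_force: 0.0
[0.52264286 0.2601907  0.13948167]
knob [442.3 183.6] 0.93 [0.5903 0.1663]
knob [314.8 163.6] 0.84 [0.5387 0.2758]
knob [114.2 147.4] 0.81 [0.4485 0.4347]
knob_bore [113.  144.9] 0.94 [0.4499 0.4367]
knob_bore [442.4 185.2] 0.79 [0.589  0.1654]
knob_bore [319.8 165.8] 0.62 [0.5395 0.271 ]
knob_pointer [ 29.6 114.7] 0.91 [0.4538 0.4814]
knob_pointer [319.  139.9] 0.89 [0.5625 0.2878]
knob_pointer [418.8 206.8] 0.75 [0.5636 0.1884]
236 105
```

View pics/w8c.png

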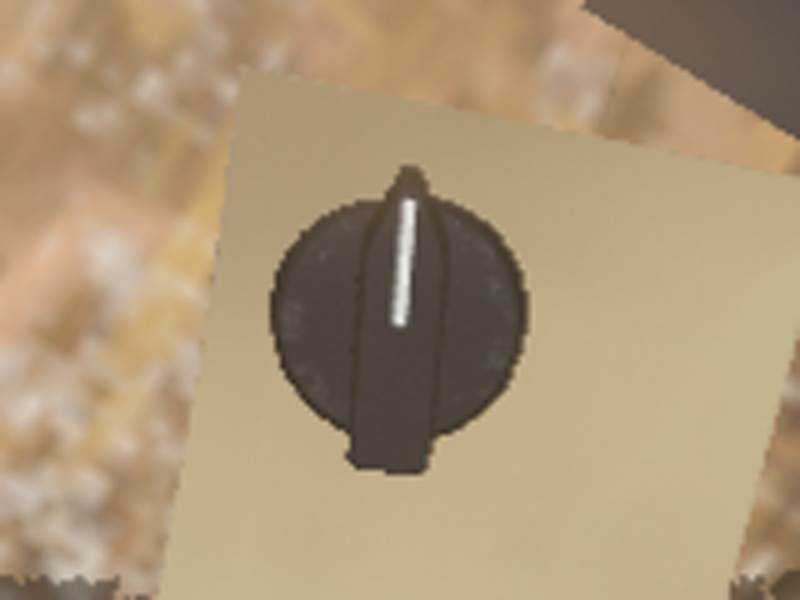

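The small knob is centred at crop (398,316). Its white pointer line runs (399,325)→(408,200), nearly straight up in the image.

Run:
```python
from h import *
f=lambda x,y:(236+(x+.5)/5-.5,105+(y+.5)/5-.5)
a,b,e=[back("wrist",f(*c),.04)[:2] for c in((408,200),(399,325),(391,468))]
for p,q in((a,b),(a,e)): print(np.degrees(np.arctan2(*(p-q)[::-1])))
c=back("wrist",f(398,316),.018)[:2]; n=(a-e)/np.linalg.norm(a-e); print("skirt",c,"from end",e+.021*n)
K=(c+e+.021*n)/2; print(K, "shift",shift(np.r_[K,.021]-tool()[0]), "above",shift(np.r_[K,.07]-tool()[0]))
```

```text
30.071638015480346
30.561823555381977
skirt [0.53858737 0.27546174] from end [0.53884443 0.27521318]
[0.5387159  0.27533746] shift [ 0.07059381 -0.01028346  0.39739026] above [ 0.07098351 -0.01032712  0.2340574 ]
```

```bash
python3 -m inch '0.071 -0.01 0.1 0 0 0.022;0.071 -0.01 0.2 0 0 0.022;0.071 -0.01 0.2 0 0 0.022;0.071 -0.01 0.3 0 0 0.022;0.071 -0.01 0.36 0 0 0.022;0.071 -0.01 0.398 0 0 0.022;0.071 -0.01 0.398 0 0 0.022;0.071 -0.01 0.398 0 0 0.022;0.071 -0.01 0.398 0 0 0.022' -0.1
python3 -m inch '0 0 0 0 0 0;0 0 0 0 0 0;0 0 0 0 0 0;0 0 0 0 0 0;0 0 0 0 0 0;0 0 0 0 0 0' 1
```

```text
clock: 13.95
tool_pos: [0.5387, 0.2763, 0.0211]
orientation: [-180.0, -0.1, 30.4]
force: [-0.4, -0.4, 0.0]
opening: 0.0484
gripper_force: 0.0
clock: 14.45
tool_pos: [0.5378, 0.2757, 0.0194]
orientation: [180.0, -0.0, 30.4]
force: [-0.2, 0.3, 0.7]
opening: 0.0134
gripper_force: 15.5
```

```bash
python3 -m inch '0 0 -0.1 0 0 0;0 0 -0.22 0 0 0;0 0.03 -0.35 0 0 0.02;-0.06 0.15 -0.37 0 0 0.05;-0.11 0.28 -0.37 0 0 0.08;-0.17 0.41 -0.37 0 0 0.1;-0.22 0.54 -0.37 0 0 0.12;-0.28 0.67 -0.37 0 0 0.122;-0.33 0.8 -0.37 0 0 0.122;-0.35 0.9 -0.37 0 0 0.122'
python3 -m inch '0 0 0 0 0 0;0 0 0 0 0 0'
python3 - <<'E'
from h import *
o=get_obs();print(o["joint_pos"].round(1),tool()[0])
im=save("wrist","w9.png")
for t,z in [("knob",.1),("knob_bore",.11),("knob_pointer",.15),("shaft_tip",.068),("igniter",.054)]:
    for d in landmark_of("wrist",t)[:2]: print(t,np.round(d["uv"],1),round(d["p"],2),back("wrist",d["uv"],z)[:2].round(4))
print("shift to above shaft",shift(np.r_[.5965,-.094,.1]-tool()[0]))
E
```

```text
clock: 15.28
tool_pos: [0.5828, -0.0131, 0.1304]
orientation: [-180.0, 0.0, 8.4]
force: [1.4, 1.4, -0.1]
opening: 0.0137
gripper_force: 30.0
clock: 15.45
tool_pos: [0.5838, -0.0123, 0.1299]
orientation: [180.0, 0.0, 8.2]
force: [1.0, 0.2, -1.5]
opening: 0.0135
gripper_force: 30.0
[ 18.   16.7 -18.5  -0.  -54.9  80.3] [ 0.58377958 -0.01230905  0.12994715]
knob [318.9 239.5] 0.68 [ 0.5782 -0.0104]
knob [116.  154.6] 0.64 [0.6138 0.1129]
knob_bore [119.1 153.9] 0.96 [0.6168 0.106 ]
knob_bore [321.5 238.8] 0.8 [ 0.5833 -0.0107]
knob_pointer [ 37.4 192.5] 0.79 [0.6044 0.119 ]
knob_pointer [315.3 223. ] 0.78 [ 0.6082 -0.0034]
shaft_tip [434.1 214.3] 0.8 [ 0.5953 -0.0898]
igniter [348.4 201.3] 0.86 [ 0.5917 -0.0297]
shift to above shaft [1.55076116e-04 2.85767396e-01 1.01014734e-01]
```

View pics/w9.png

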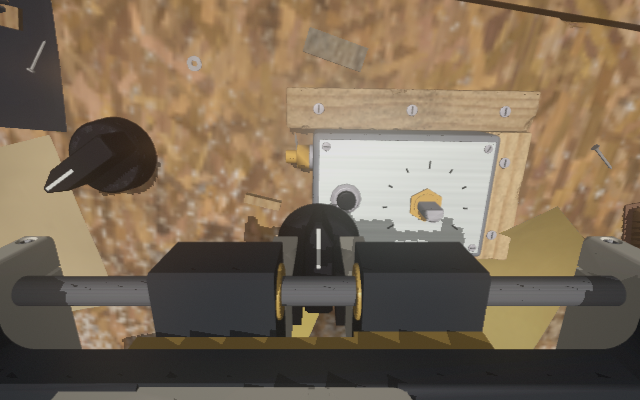

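The knob is held straight, with its white line at column 318 pointing up and the skirt's front edge at row 204. Next I'll move over the spindle.

```bash
python3 - <<'E'
from h import *
p,q=tool()
for dx in(.022,.024,.026): print(dx,proj("wrist",p+q.apply([dx,0,.002]))[0],proj("wrist",p+q.apply([dx,0,.019]))[0])
E
python3 -m inch '0 0.1 0 0 0 0;0 0.2 0 0 0 0;0 0.27 0 0 0 0;0 0.286 0 0 0 0;0 0.286 0.05 0 0 0;0 0.286 0.08 0 0 0;0 0.286 0.1 0 0 0;0 0.286 0.1 0 0 0;0 0.286 0.1 0 0 0'
python3 -c "
from h import *
print(tool()[0],get_obs()['force'])"
```

```text
0.022 [320.29357495 213.25616822] [320.12637194 203.09761566]
0.024 [320.29844311 209.5946911 ] [320.13028902 199.72614105]
0.026 [320.30334479 205.90800346] [320.1342307  196.33349925]
clock: 16.5
tool_pos: [0.5962, -0.0945, 0.1]
orientation: [180.0, 0.1, 8.5]
force: [-0.3, 0.3, -0.4]
opening: 0.014
gripper_force: 30.0
[ 0.596212   -0.09452446  0.0999756 ] [-0.25837191  0.30989269 -0.43837774]
```

Run:
```python
import cv2
im=cv2.imread('pics/w9.png')
for c in(306,312,318,324): print(c,[int(x) for x in im[192:214,c].mean(1)])
for r in (222,230): print(r,[int(x) for x in im[r,272:282].mean(1)],[int(x) for x in im[r,352:364].mean(1)])
```

```text
306 [136, 137, 135, 132, 130, 128, 126, 124, 123, 122, 121, 120, 114, 64, 55, 53, 55, 54, 54, 53, 53, 53]
312 [100, 100, 95, 101, 103, 97, 105, 108, 111, 113, 112, 89, 61, 57, 57, 57, 56, 56, 55, 55, 53, 53]
318 [171, 171, 171, 170, 160, 157, 156, 157, 157, 156, 157, 93, 62, 59, 59, 58, 56, 58, 56, 56, 56, 55]
324 [218, 219, 218, 219, 221, 220, 218, 219, 217, 216, 216, 187, 89, 61, 60, 60, 61, 59, 57, 58, 56, 56]
222 [126, 129, 130, 129, 127, 126, 126, 127, 128, 131] [60, 69, 105, 133, 132, 132, 132, 132, 132, 132, 132, 132]
230 [80, 84, 90, 95, 97, 89, 77, 45, 38, 39] [56, 57, 58, 54, 55, 65, 102, 130, 130, 130, 130, 131]
```

```bash
python3 -m inch '0 0 0.01 0 0 0;0 0 0.02 0 0 0;0 0 0.03 0 0 0;0 0 0.04 0 0 0;0 0 0.045 0 0 0;0 0 0.045 0 0 0'
python3 -m inch '0 0 0.01 0 0 0;0 0 0.015 0 0 0;0 0 0.02 0 0 0;0 0 0.02 0 0 0'
```

```text
clock: 17.0
tool_pos: [0.5961, -0.0952, 0.0863]
orientation: [-180.0, 0.0, 8.4]
force: [-0.7, -0.0, -0.7]
opening: 0.0139
gripper_force: 30.0
clock: 17.33
tool_pos: [0.5963, -0.0952, 0.0804]
orientation: [-180.0, 0.0, 8.4]
force: [0.7, -0.1, 0.1]
opening: 0.0136
gripper_force: 30.0
```

```bash
python3 -m inch '0 0 0.01 0 0 0;0 0 0.02 0 0 0;0 0 0.025 0 0 0;0 0 0.025 0 0 0'
python3 -m inch '0 0 0.005 0 0 0;0 0 0.01 0 0 0;0 0 0.015 0 0 0;0 0 0.015 0 0 0;0 0 0.015 0 0 0'
```

```text
clock: 17.67
tool_pos: [0.5964, -0.0952, 0.0731]
orientation: [180.0, 0.0, 8.4]
force: [-3.0, 1.4, 3.5]
opening: 0.014
gripper_force: 30.0
clock: 18.08
tool_pos: [0.5964, -0.0952, 0.0693]
orientation: [180.0, -0.0, 8.5]
force: [-2.9, 1.6, 6.8]
opening: 0.0137
gripper_force: 30.0
```

```bash
python3 -m inch '0 0 0.005 0 0 0;0 0 0.01 0 0 0;0 0 0.014 0 0 0;0 0 0.014 0 0 0;0 0 0.014 0 0 0'
python3 -m inch '0 0 0.004 0 0 0;0 0 0.007 0 0 0;0 0 0.007 0 0 0;0 0 0.007 0 0 0'
```

```text
clock: 18.5
tool_pos: [0.5967, -0.0952, 0.067]
orientation: [180.0, -0.1, 8.5]
force: [-7.4, 3.6, 21.3]
opening: 0.0139
gripper_force: 30.0
clock: 18.83
tool_pos: [0.5974, -0.0952, 0.0663]
orientation: [179.9, -0.2, 8.5]
force: [-9.4, 4.5, 29.2]
opening: 0.014
gripper_force: 30.0
```

```bash
python3 -m inch '0 0 -0.003 0 0 0;0 0 -0.003 0 0 0;0 0 -0.003 0 0 0'
python3 - <<'E'
from h import *
im=save("wrist","w10.png")
for t,z in [("gas_union",.022),("igniter",.054),("knob_pointer",.087)]:
    for d in landmark_of("wrist",t)[:1]: print(t,round(d["p"],2),back("wrist",d["uv"],z)[:2].round(4))
o=get_obs();print(o["force"],o["tool_pos"],o["moment"])
E
```

```text
clock: 19.08
tool_pos: [0.5973, -0.0952, 0.0664]
orientation: [180.0, -0.2, 8.5]
force: [-7.3, 3.6, 23.5]
opening: 0.0136
gripper_force: 30.0
gas_union 0.97 [0.6116 0.0207]
knob_pointer 0.97 [ 0.6223 -0.0904]
[-7.08048217  3.19681376 24.05071793] [ 0.59728061 -0.09518961  0.06635782] [1.36798816 2.9200297  0.01477903]
```

View pics/w10.png

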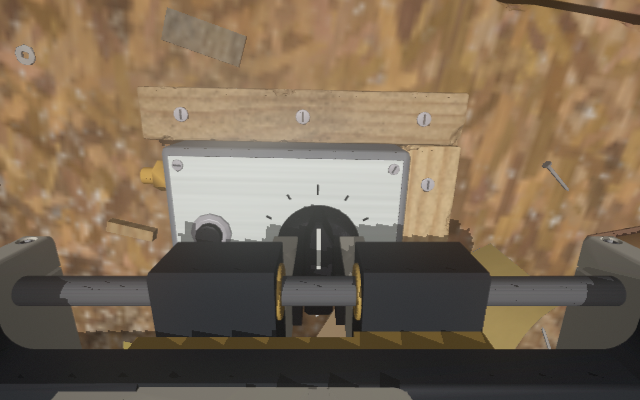

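The unit is flush with both battens, with its top edge at row 148 and its right edge at column 407. The knob at (318,240) is seated and pressed in, so I'm handing in.

```bash
python3 -c "
from plant import *
print(close_job())"
```

```text
the job is handed in; nothing more can be done
None
```

I handed the job in at about 19 s of the 72 s: the unit sits in the corner of the bench stop, and the knob is home on the spindle and held pressed in at about 24 N. The hand-in returned no verdict, and I did not re-check the three bystanders by camera, though I kept every move clear of them.

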